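# Sort the mixed-up grinder heads back to their colour-coded trays

## Robot

A 6-joint arm with a two-finger parallel gripper is mounted at the origin on the work surface. World frame = base frame: x ahead of the robot, y to its left, z up, the work surface at z = 0. Lengths are in mm, angles in rad, forces in N, time in s.
With the tool pointing down it reaches from about 300 to 775 mm from the base axis. Payload 14.6 kg.
Tool frame: the origin (TCP) lies at the very end of the fingers, on their centre line; the grasp point (between the pads) lies 19 mm behind it; z points along the fingers, y is the line along which they close (so a half turn about z gives the same grasp; the last joint's range is limited). The gripper opens to 94 mm and grips with 3 to 60 N. Pads are 16 mm wide; open, the fingers measure 119 mm over their backs; the gripper's body (75 mm by 177 mm) begins 78 mm behind the grasp point.
Start: joints at [1.249, 0.3, 1.521, -0, 1.321, -0.067], TCP at [138.626, 532.233, 205.446] pointing down, gripper open.
Joint ranges: [-3.03, 3.03], [-0.79, 2.21], [0.23, 2.52], [-1.04, 4.18], [0, 3.07], [-2.55, 2.55]. Speed limits (rad/s): [2.22, 2.22, 2.57, 3.14, 3.14, 3.14].

## Interface

Orientations are given as [roll, pitch, yaw] about the fixed x, y, z axes, in that order (R = Rz(yaw) Ry(pitch) Rx(roll)).
In Python, from cell import manip, camera, get_calibration gives the robot as it stands.
- The arm moves only by the tool arm_command, never from a script. Its argument "targets" is a list of rows, each an object of numbers: "hand": the opening, from -1 (shut) to 1 (fully open), so that 0 is half open; "x", "y", "z": the shift along the tool's x, y, z in m; "yaw": the turn about the tool's z in rad. In form: [{"hand": .., "x": .., "y": .., "z": .., "yaw": ..}, ...]. A call has 1 to 10 rows; each row shifts and turns the commanded pose from where the row before left it, along the tool's axes as they then stand; what a row does not reach is not made up. A row lasts 1/10 s, in which the tool goes at most 50 mm and 8.59 degrees, less where a joint would pass 70% of its speed; a pose out of reach is approached as far as the arm can. A call is refused whole if a number of a shift passes 0.05 or a number of a turn 0.15, either way. A call with a gripper value outside its range is refused whole. The fingers move at their own pace and stop on an object; "newtons" is the grip in N (left out, the last holds). Time passes only in rows, so rows that do not move let the fingers close. It gives the time, the measured TCP pose, the force, the opening and the grip force at its end, in the units of the state.
- manip.read_state(): the state, without advancing time (a new reading comes with each control period).
- camera(name): name is "scene" or "top" or "wrist"; returns the picture (384x512x3 uint8, red, green, blue); there is no depth.
- get_calibration(name): a dict with "K" (3x3 intrinsics, pixels), "dist_coeffs" ([k1, k2, p1, p2, k3] as OpenCV has them; the pictures are not rectified), "cam_to_world" (4x4, takes a point from camera to world coordinates). Camera axes: x right, y up, looking along -z (the intrinsics and any distortion apply to the point x, -y, -z); pixel columns grow to the right and rows downward; lengths in mm; the calibration is good to about 2 mm. A picture is of the moment at which its call begins: read the wrist's pose just before it. get_calibration takes no time and is no camera call; for the wrist camera it gives the pose at the moment of the call.
- manip.sign_off(): hands the job in; it is judged then, once.
The state is a dict: "clock": time; "joints": joint angles; "qd": joint speeds; "effort": joint torques, N m; "eef_pos": TCP position; "eef_rot": TCP orientation; "wrist_force": force on the tool from outside, world axes, zero at the start; "moment": the same for the moment, N m; "finger_gap": finger opening in mm; "finger_force": force on a finger pad.
Only numpy, scipy, OpenCV 4.12 (cv2) and the standard library are available. Lean on these libraries where they do the work, as an engineer would, in place of code of your own. Each camera call takes 0.05 s, during which the arm holds its last target. There are 200 camera calls.

## Task

The four grinder heads have been left in each other's trays; keep stainless and mild-steel tooling apart by putting every head back, standing flat inside the tray of its own colour. Each tray takes one head only, so park a head on the empty black rubber mat whenever you need a free spot. Keep the heads upright throughout, leave the bottle undisturbed, and let go of everything at the end.

Things in the scene. Friction and masses are not known exactly. Their poses are not given: they have to be found in the camera images.
- head_red: Loose grinding cup head: dark grey stone skirt, with a red grip drum on top. It stands upright on its skirt, round about its z axis (any yaw is the same). Skirt 60 mm in diameter at the foot, from the underside to 25 mm up; red drum above it 40 mm in diameter, from 25 to 65 mm up (the top), the part to grip. About 0.25 kg. Origin: centre of the underside; z up.
- head_blue: Loose wire cup brush head: brass-coloured flared wire skirt (narrower at its top), with a blue grip drum on top. It stands upright on its skirt, round about its z axis (any yaw is the same). Skirt 60 mm in diameter at the foot, from the underside to 25 mm up; blue drum above it 40 mm in diameter, from 25 to 65 mm up (the top), the part to grip. About 0.25 kg. Origin: centre of the underside; z up.
- head_yellow: Loose hole cutter head: bright steel cylindrical skirt with dark slots, with a yellow grip drum on top. It stands upright on its skirt, round about its z axis (any yaw is the same). Skirt 60 mm in diameter at the foot, from the underside to 25 mm up; yellow drum above it 40 mm in diameter, from 25 to 65 mm up (the top), the part to grip. About 0.25 kg. Origin: centre of the underside; z up.
- head_white: Loose flap drum head: brown abrasive skirt, with a white grip drum on top. It stands upright on its skirt, round about its z axis (any yaw is the same). Skirt 60 mm in diameter at the foot, from the underside to 25 mm up; white drum above it 40 mm in diameter, from 25 to 65 mm up (the top), the part to grip. About 0.25 kg. Origin: centre of the underside; z up.
- tray_red: Fixed square red open tray, 90 x 90 mm outside, 12 mm high, walls and floor 3 mm thick (inside 84 x 84 mm, so it takes one head only). At the start it holds a head of another colour. Origin: centre of its underside, on the bench at height 0; its inner floor is 3 mm above; x and y along its sides, z up.
- tray_blue: Fixed square blue open tray, 90 x 90 mm outside, 12 mm high, walls and floor 3 mm thick (inside 84 x 84 mm, so it takes one head only). At the start it holds a head of another colour. Origin: centre of its underside, on the bench at height 0; its inner floor is 3 mm above; x and y along its sides, z up.
- tray_yellow: Fixed square yellow open tray, 90 x 90 mm outside, 12 mm high, walls and floor 3 mm thick (inside 84 x 84 mm, so it takes one head only). At the start it holds a head of another colour. Origin: centre of its underside, on the bench at height 0; its inner floor is 3 mm above; x and y along its sides, z up.
- tray_white: Fixed square white open tray, 90 x 90 mm outside, 12 mm high, walls and floor 3 mm thick (inside 84 x 84 mm, so it takes one head only). At the start it holds a head of another colour. Origin: centre of its underside, on the bench at height 0; its inner floor is 3 mm above; x and y along its sides, z up.
- mat: Fixed black rubber mat, 100 x 100 mm, 4 mm thick, with two thin grey lines, empty at the start: the free spot for parking one head. Origin: centre of its underside, on the bench at height 0; z up.
- bottle: Loose closed grey plastic bottle with a paper label and green cap, 54 mm in diameter, 130 mm tall, standing at the far middle of the working area; a bystander that must not be disturbed. Origin: centre of its underside; z up.
Things that resemble listed ones, but are neither listed nor needed, are in the scene too. Leave any purple look-alike of the head_red alone.

How it is judged (in metres and radians):
At the end, for the whole second after the job is handed in: Each of the four heads stands in the tray of its own colour: its centre within 18 mm (seen from above) of the tray's centre, its underside on the tray floor (under 8 mm above the bench), upright within 0.1 rad, and at rest, with nothing held (horizontal distance between head_red and tray_red below 0.018 m and z of head_red in the frame of tray_red below 0.008 m and angle between each of head_red, head_blue, head_yellow, head_white's own z axis and vertical below 0.1 rad and linear speed of each of head_red, head_blue, head_yellow, head_white below 0.02 m/s and angular speed of each of head_red, head_blue, head_yellow, head_white below 0.3 rad/s and horizontal distance between head_blue and tray_blue below 0.018 m and z of head_blue in the frame of tray_blue below 0.008 m and horizontal distance between head_yellow and tray_yellow below 0.018 m and z of head_yellow in the frame of tray_yellow below 0.008 m and horizontal distance between head_white and tray_white below 0.018 m and z of head_white in the frame of tray_white below 0.008 m); the robot touches nothing.
It fails at once if the red head is tipped over (tilted more than 0.7 rad) (angle between head_red's own z axis and vertical above 0.7 rad).
It fails at once if the blue head is tipped over (tilted more than 0.7 rad) (angle between head_blue's own z axis and vertical above 0.7 rad).
It fails at once if the yellow head is tipped over (tilted more than 0.7 rad) (angle between head_yellow's own z axis and vertical above 0.7 rad).
It fails at once if the white head is tipped over (tilted more than 0.7 rad) (angle between head_white's own z axis and vertical above 0.7 rad).
It fails at once if the bottle is knocked over or moved more than 40 mm (distance of bottle from where it was at the start of the episode above 0.04 m or angle between bottle's own z axis and vertical above 0.5 rad).
It also fails if it takes over 144 s, if anything falls off the work surface, if the arm or the gripper's body presses on something with over 40 N, if the wrist force passes 120 N, or if a joint passes its speed limit or range.

## Working session

There is one attempt and no reset: what is moved stays moved. The work goes in short steps, Python scripts to look and compute and a tool call to move; the robot and the scene stay as the last step left them, time stands still between calls to the robot, and variables do not carry over. Pictures are saved under pics/ and viewed, at most 14 in all, crops included, and the job is handed in when it is done.

Besides the shell and the picture viewer there is one more tool, called after "Emit:" in YAML: its name, and indented under it one key for each argument. arm_command: Moves the arm, as the interface text tells. Its arguments: {"type":"object","properties":{"targets":{"type":"array"},"newtons":{"type":"number"}},"required":["targets"]}

```bash
mkdir -p pics
python3 - <<'E'
from cell import manip,camera,get_calibration
import cv2
print(manip.read_state())
for n in("top","scene"):
    cv2.imwrite(f"pics/{n}0.png",cv2.resize(camera(n)[:,:,::-1],(800,600),interpolation=cv2.INTER_CUBIC))
    print(get_calibration(n))
E
```

```text
{'clock': 0.0, 'joints': array([ 1.24941548e+00,  3.00481867e-01,  1.52158354e+00, -3.13169452e-05,
        1.32072639e+00, -6.66263257e-02]), 'qd': array([-4.71952302e-04, -7.50416344e-04, -8.14797355e-04,  9.94504511e-04,
        8.14761199e-04, -7.11589754e-05]), 'effort': array([-5.91348726e-04, -5.31809950e+01, -3.52727580e+01,  7.08236382e-02,
        2.43831240e-02, -1.15288944e-04]), 'eef_pos': array([138.54300881, 531.98368889, 204.87939256]), 'eef_rot': array([-3.14039414e+00, -4.95697719e-05,  2.88684587e+00]), 'wrist_force': array([ 0.12126255, -0.14983625,  0.94667203]), 'moment': array([-0.03864865,  0.04421401,  0.01905968]), 'finger_force': 0.0, 'finger_gap': 94.01533025897596}
{'K': array([[372.14878194,   0.        , 258.89277218],
       [  0.        , 372.14878194, 195.16398919],
       [  0.        ,   0.        ,   1.        ]]), 'dist_coeffs': array([-0.11733488,  0.        ,  0.        ,  0.        ,  0.        ]), 'cam_to_world': array([[ 7.27051559e-04,  9.94705211e-01, -1.02766802e-01,
         4.22533756e+02],
       [-9.99931100e-01,  1.92717567e-03,  1.15793252e-02,
        -6.76239980e+01],
       [ 1.17160648e-02,  1.02751302e-01,  9.94638077e-01,
         1.01519350e+03],
       [ 0.00000000e+00,  0.00000000e+00,  0.00000000e+00,
         1.00000000e+00]])}
{'K': array([[387.35934037,   0.        , 257.38172537],
       [  0.        , 387.35934037, 193.08696671],
       [  0.        ,   0.        ,   1.        ]]), 'dist_coeffs': array([0.02032732, 0.        , 0.        , 0.        , 0.        ]), 'cam_to_world': array([[-6.33806788e-01, -6.56899644e-01,  4.08377049e-01,
         9.62193020e+02],
       [ 7.73428489e-01, -5.31492567e-01,  3.45433096e-01,
         2.73080898e+02],
       [-9.86551150e-03,  5.34788285e-01,  8.44928495e-01,
         9.28289777e+02],
       [ 0.00000000e+00,  0.00000000e+00,  0.00000000e+00,
         1.00000000e+00]])}
```

View pics/top0.png

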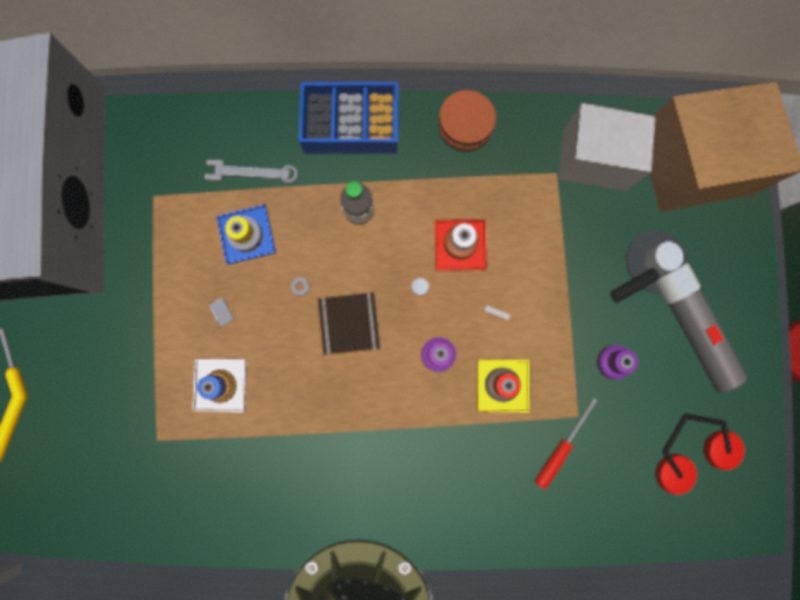

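View pics/scene0.png

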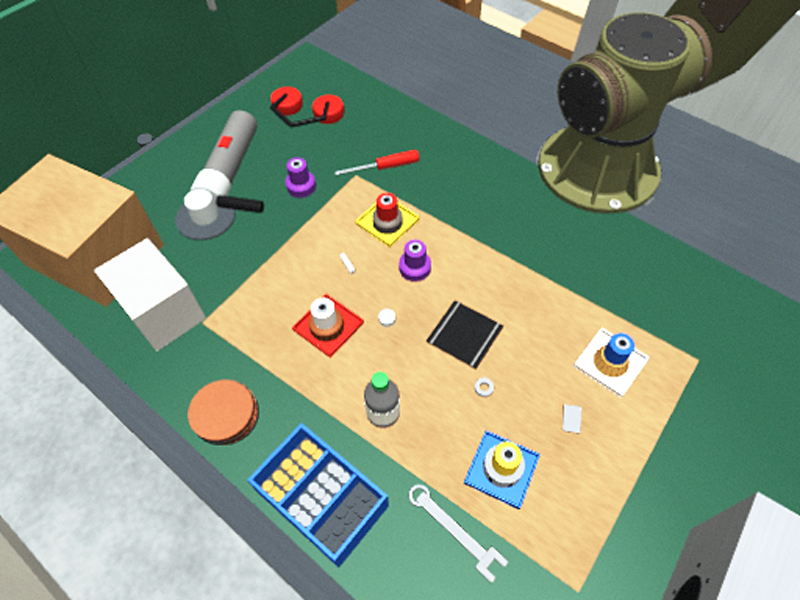

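The top picture (800x600) shows these drum centres:
- yellow at (237,229), in the blue tray
- white at (464,235), in the red tray
- blue at (208,387), in the white tray
- red at (508,385), in the yellow tray

The mat is at about (349,323) and the bottle at (357,205). The scene picture agrees, with drums at red (387,200), white (323,304), blue (621,342) and yellow (508,452).

```bash
cat > h.py <<'E'
import numpy as np,cv2
from cell import manip,camera,get_calibration
def rayplane(name,pts,z,s=1.5625,cal=None):
    c=cal or get_calibration(name); p=(np.array(pts,float)+.5)/s-.5
    n=cv2.undistortPoints(p.reshape(-1,1,2),c["K"],c["dist_coeffs"]).reshape(-1,2)
    T=c["cam_to_world"]; d=np.c_[n[:,0],-n[:,1],-np.ones(len(n))]@T[:3,:3].T; o=T[:3,3]
    return o+d*((z-o[2])/d[:,2])[:,None]
E
python3 - <<'E'
from h import *
np.set_printoptions(precision=1,suppress=True)
cams={"top":dict(h=dict(yellow=(237,229),white=(464,235),blue=(208,387),red=(508,385)),
 t=dict(blue=[(218,217),(267,206),(275,252),(228,263)],red=[(436,220),(486,220),(487,270),(435,270)],white=[(195,360),(244,360),(245,412),(194,412)],yellow=[(478,360),(529,360),(529,412),(478,412)],mat=[(319,297),(373,292),(379,349),(326,354)])),
"scene":dict(h=dict(yellow=(508,452),white=(323,304),blue=(621,342),red=(387,200)),
 t=dict(blue=[(485,432),(540,452),(519,508),(465,478)],red=[(293,324),(330,355),(363,324),(327,294)],white=[(576,363),(618,393),(648,358),(606,328)],yellow=[(357,218),(389,244),(418,219),(388,198)]))}
for n,c in cams.items():
    for k,v in c["h"].items(): print(n,"head",k,rayplane(n,[v],68)[0])
    for k,v in c["t"].items():
        q=rayplane(n,v,12 if k!="mat" else 4); print(n,"tray",k,q.mean(0),"sides",np.linalg.norm(q-np.roll(q,1,0),axis=1), "ang",np.degrees(np.arctan2(*(q[1]-q[0])[1::-1])))
print(rayplane("top",[(354,188)],130),rayplane("scene",[(380,380)],130))
E
```

```text
top head yellow [648.2 202.5  68. ]
top head white [ 638.2 -177.2   68. ]
top head blue [385.4 242.9  68. ]
top head red [ 390.2 -246.7   68. ]
top tray blue [651.8 200.3  12. ] sides [86.  90.  85.  85.5] ang -77.48927067946305
top tray red [ 633.2 -178.2   12. ] sides [89.6 88.8 89.8 91.3] ang -89.5900899904428
top tray white [385.3 241.2  12. ] sides [89.8 86.8 89.3 89.8] ang -89.53180629072686
top tray yellow [ 386.7 -249.7   12. ] sides [89.1 89.  89.5 88.4] ang -90.16978672532314
top tray mat [495.9  17.5   4. ] sides [100.5  95.1 100.3  92.4] ang -84.57526832213314
scene head yellow [649.2 203.4  68. ]
scene head white [ 633.5 -179.9   68. ]
scene head blue [384.6 242.1  68. ]
scene head red [ 388.9 -245.2   68. ]
scene tray blue [653.5 204.8  12. ] sides [80.3 88.3 93.3 88.4] ang 107.93543274991058
scene tray red [ 636.2 -174.    12. ] sides [83.5 92.2 81.2 92.3] ang 87.63759809439686
scene tray white [387.2 244.9  12. ] sides [91.5 80.6 88.7 83.3] ang 86.87452780248324
scene tray yellow [ 389. -245.   12.] sides [79.4 90.8 83.1 81.1] ang 83.81997150156755
[[698.9   2.  130. ]] [[699.8   6.  130. ]]
```

Emit:
arm_command:
  targets:
    - {"hand": 1, "x": 0, "y": 0, "z": 0, "yaw": -0.127}
    - {"hand": 1, "x": 0, "y": 0, "z": 0, "yaw": -0.127}
    - {"hand": 1, "x": -0.03, "y": -0.02, "z": 0, "yaw": 0}
    - {"hand": 1, "x": -0.038, "y": -0.025, "z": 0, "yaw": 0}
    - {"hand": 1, "x": -0.038, "y": -0.025, "z": 0, "yaw": 0}
    - {"hand": 1, "x": -0.038, "y": -0.025, "z": 0, "yaw": 0}
    - {"hand": 1, "x": -0.038, "y": -0.025, "z": 0, "yaw": 0}
    - {"hand": 1, "x": -0.038, "y": -0.025, "z": 0, "yaw": 0}
    - {"hand": 1, "x": -0.038, "y": -0.025, "z": 0, "yaw": 0}
    - {"hand": 1, "x": 0, "y": 0, "z": 0, "yaw": 0}

```text
clock: 1.1
eef_pos: [399.7, 359.2, 204.9]
eef_rot: [-3.141, -0.0, 3.136]
wrist_force: [0.1, -0.0, -0.7]
finger_gap: 93.9
finger_force: 0.0
```

Emit:
arm_command:
  targets:
    - {"hand": 1, "x": -0.036, "y": -0.022, "z": 0.01, "yaw": -0.005}
    - {"hand": 1, "x": -0.036, "y": -0.022, "z": 0.01, "yaw": 0}
    - {"hand": 1, "x": -0.036, "y": -0.022, "z": 0.01, "yaw": 0}
    - {"hand": 1, "x": -0.036, "y": -0.023, "z": 0.01, "yaw": 0}
    - {"hand": 1, "x": -0.036, "y": -0.023, "z": 0.01, "yaw": 0}
    - {"hand": 1, "x": -0.036, "y": -0.023, "z": 0.01, "yaw": 0}
    - {"hand": 1, "x": -0.033, "y": -0.021, "z": 0.01, "yaw": 0}
    - {"hand": 1, "x": 0, "y": 0, "z": 0.01, "yaw": 0}
    - {"hand": 1, "x": 0, "y": 0, "z": 0, "yaw": 0}
    - {"hand": 1, "x": 0, "y": 0, "z": 0, "yaw": 0}

```text
clock: 2.1
eef_pos: [645.2, 207.9, 125.5]
eef_rot: [3.142, -0.001, -3.136]
wrist_force: [0.0, 0.6, 1.3]
finger_gap: 93.9
finger_force: 0.0
```

Run:
```python
from h import *
c=get_calibration("wrist");print(c)
cv2.imwrite("pics/w1.png",cv2.resize(camera("wrist")[:,:,::-1],(800,600),interpolation=cv2.INTER_CUBIC))
print(manip.read_state()["eef_pos"])
```

```text
{'K': array([[265.48646802,   0.        , 254.69877263],
       [  0.        , 265.48646802, 188.4588852 ],
       [  0.        ,   0.        ,   1.        ]]), 'dist_coeffs': array([0.00672887, 0.        , 0.        , 0.        , 0.        ]), 'cam_to_world': array([[-6.23110348e-03, -9.64261205e-01, -2.64880164e-01,
         5.68414841e+02],
       [ 9.99980583e-01, -6.03035679e-03, -1.57106286e-03,
         2.07682779e+02],
       [-8.24069286e-05, -2.64884810e-01,  9.64280058e-01,
         3.05786472e+02],
       [ 0.00000000e+00,  0.00000000e+00,  0.00000000e+00,
         1.00000000e+00]])}
[645.40605693 208.04113962 126.1619944 ]
```

View pics/w1.png

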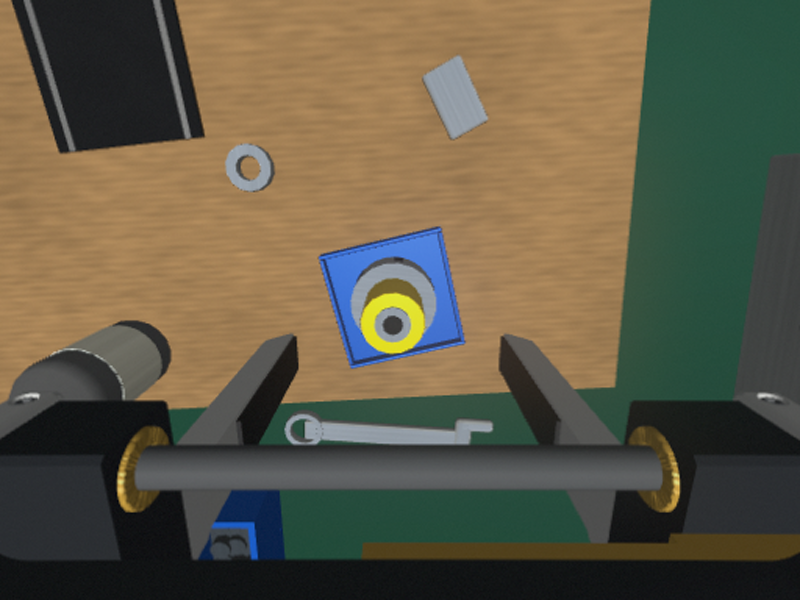

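The wrist view shows the yellow drum top at (392,323) and the blue tray corners at (320,256), (440,228), (464,344) and (352,366).

Run:
```python
from h import *
print(rayplane("wrist",[(392,323)],68),rayplane("wrist",[(320,256),(440,228),(464,344),(352,366)],12).mean(0))
```

```text
[[651.95511993 204.56178654  68.        ]] [654.17924453 205.27643012  12.        ]
```

Emit:
arm_command:
  targets:
    - {"hand": 1, "x": -0.006, "y": -0.004, "z": 0, "yaw": 0}
    - {"hand": 1, "x": 0, "y": 0, "z": 0.02, "yaw": 0}
    - {"hand": 1, "x": 0, "y": 0, "z": 0.02, "yaw": 0}
    - {"hand": 1, "x": 0, "y": 0, "z": 0.02, "yaw": 0}
    - {"hand": 1, "x": 0, "y": 0, "z": 0.02, "yaw": 0}
    - {"hand": 1, "x": 0, "y": 0, "z": 0.012, "yaw": 0}
    - {"hand": 1, "x": 0, "y": 0, "z": 0, "yaw": 0}
    - {"hand": 1, "x": 0, "y": 0, "z": 0, "yaw": 0}

```text
clock: 2.95
eef_pos: [652.5, 203.1, 34.5]
eef_rot: [3.141, 0.001, -3.137]
wrist_force: [-0.1, 1.1, -0.3]
finger_gap: 93.7
finger_force: 0.0
```

Emit:
arm_command:
  targets:
    - {"hand": -0.2, "x": 0, "y": 0, "z": 0, "yaw": 0}
    - {"hand": -0.3, "x": 0, "y": 0, "z": 0, "yaw": 0}
    - {"hand": -0.4, "x": 0, "y": 0, "z": 0, "yaw": 0}
    - {"hand": -0.5, "x": 0, "y": 0, "z": 0, "yaw": 0}
    - {"hand": -0.6, "x": 0, "y": 0, "z": 0, "yaw": 0}
    - {"hand": -0.6, "x": 0, "y": 0, "z": 0, "yaw": 0}
    - {"hand": -0.6, "x": 0, "y": 0, "z": 0, "yaw": 0}
    - {"hand": -0.6, "x": 0, "y": 0, "z": 0, "yaw": 0}
  newtons: 25

```text
clock: 3.75
eef_pos: [652.1, 202.9, 33.5]
eef_rot: [3.142, 0.0, -3.137]
wrist_force: [0.3, 0.5, 0.6]
finger_gap: 39.6
finger_force: 25.0
```

Emit:
arm_command:
  targets:
    - {"hand": -0.6, "x": 0, "y": 0, "z": -0.015, "yaw": 0}
    - {"hand": -0.6, "x": 0, "y": 0, "z": -0.03, "yaw": 0}
    - {"hand": -0.6, "x": 0, "y": 0, "z": -0.03, "yaw": 0}
    - {"hand": -0.6, "x": 0, "y": 0, "z": -0.03, "yaw": 0}
    - {"hand": -0.6, "x": 0.026, "y": -0.031, "z": -0.015, "yaw": 0}
    - {"hand": -0.6, "x": 0.026, "y": -0.031, "z": 0, "yaw": 0}
    - {"hand": -0.6, "x": 0.026, "y": -0.031, "z": 0, "yaw": 0}
    - {"hand": -0.6, "x": 0.026, "y": -0.031, "z": 0, "yaw": 0}
    - {"hand": -0.6, "x": 0.026, "y": -0.031, "z": 0, "yaw": 0}
    - {"hand": -0.6, "x": 0.026, "y": -0.031, "z": 0, "yaw": 0}

```text
clock: 4.75
eef_pos: [495.6, 15.2, 154.4]
eef_rot: [-3.141, 0.001, -3.137]
wrist_force: [1.4, -0.6, -1.5]
finger_gap: 39.2
finger_force: 25.0
```

Emit:
arm_command:
  targets:
    - {"hand": -0.6, "x": 0, "y": 0, "z": 0, "yaw": 0}
    - {"hand": -0.6, "x": 0, "y": 0, "z": 0, "yaw": 0}
    - {"hand": -0.6, "x": 0, "y": 0, "z": 0, "yaw": 0}

```text
clock: 5.05
eef_pos: [497.4, 16.7, 154.0]
eef_rot: [3.142, 0.001, -3.137]
wrist_force: [0.6, 0.5, -2.9]
finger_gap: 39.4
finger_force: 25.0
```

Emit:
arm_command:
  targets:
    - {"hand": -0.6, "x": 0, "y": 0, "z": 0.02, "yaw": 0}
    - {"hand": -0.6, "x": 0, "y": 0, "z": 0.03, "yaw": 0}
    - {"hand": -0.6, "x": 0, "y": 0, "z": 0.03, "yaw": 0}
    - {"hand": -0.6, "x": 0, "y": 0, "z": 0.02, "yaw": 0}
    - {"hand": -0.6, "x": 0, "y": 0, "z": 0.01, "yaw": 0}
    - {"hand": -0.6, "x": 0, "y": 0, "z": 0.004, "yaw": 0}
    - {"hand": -0.6, "x": 0, "y": 0, "z": 0.003, "yaw": 0}
    - {"hand": -0.6, "x": 0, "y": 0, "z": 0.001, "yaw": 0}
    - {"hand": -0.6, "x": 0, "y": 0, "z": 0, "yaw": 0}
    - {"hand": -0.6, "x": 0, "y": 0, "z": 0, "yaw": 0}

```text
clock: 6.05
eef_pos: [497.2, 16.3, 36.0]
eef_rot: [-3.142, 0.001, -3.137]
wrist_force: [1.2, -0.4, -2.4]
finger_gap: 39.5
finger_force: 25.0
```

Emit:
arm_command:
  targets:
    - {"hand": -0.1, "x": 0, "y": 0, "z": 0, "yaw": 0}
    - {"hand": 0.2, "x": 0, "y": 0, "z": 0, "yaw": 0}
    - {"hand": 0.6, "x": 0, "y": 0, "z": 0, "yaw": 0}
    - {"hand": 1, "x": 0, "y": 0, "z": 0, "yaw": 0}
    - {"hand": 1, "x": 0, "y": 0, "z": 0, "yaw": 0}
    - {"hand": 1, "x": 0, "y": 0, "z": -0.02, "yaw": 0}
    - {"hand": 1, "x": 0, "y": 0, "z": -0.04, "yaw": 0}
    - {"hand": 1, "x": 0, "y": 0, "z": -0.04, "yaw": 0}
    - {"hand": 1, "x": 0, "y": 0, "z": 0, "yaw": 0}
    - {"hand": 1, "x": 0, "y": 0, "z": 0, "yaw": 0}

```text
clock: 7.05
eef_pos: [497.0, 16.3, 135.7]
eef_rot: [-3.142, 0.001, -3.137]
wrist_force: [0.5, -0.4, -0.8]
finger_gap: 94.1
finger_force: 0.0
```

Emit:
arm_command:
  targets:
    - {"hand": 1, "x": 0.016, "y": 0.032, "z": 0, "yaw": 0}
    - {"hand": 1, "x": 0.016, "y": 0.032, "z": 0, "yaw": 0}
    - {"hand": 1, "x": 0.016, "y": 0.032, "z": 0, "yaw": 0}
    - {"hand": 1, "x": 0.016, "y": 0.032, "z": 0, "yaw": 0}
    - {"hand": 1, "x": 0.016, "y": 0.032, "z": 0, "yaw": 0}
    - {"hand": 1, "x": 0.016, "y": 0.032, "z": 0, "yaw": 0}
    - {"hand": 1, "x": 0.016, "y": 0.033, "z": 0, "yaw": 0}
    - {"hand": 1, "x": 0, "y": 0, "z": 0, "yaw": 0}
    - {"hand": 1, "x": 0, "y": 0, "z": 0, "yaw": 0}
    - {"hand": 1, "x": 0, "y": 0, "z": 0, "yaw": 0}

```text
clock: 8.05
eef_pos: [384.0, 240.0, 134.7]
eef_rot: [-3.141, -0.001, -3.138]
wrist_force: [-0.6, 0.6, 0.4]
finger_gap: 94.0
finger_force: 0.0
```

Run:
```python
from h import *
c=get_calibration("wrist");print(c["cam_to_world"].tolist())
cv2.imwrite("pics/w2.png",cv2.resize(camera("wrist")[:,:,::-1],(800,600),interpolation=cv2.INTER_CUBIC))
print(manip.read_state()["eef_pos"])
```

```text
[[-0.004631482669351281, -0.964407717077461, -0.26437909261082226, 307.2532123491783], [0.9999889220369326, -0.004688699748067056, -0.00041460593869142897, 240.04011826449576], [-0.0008397450180983617, -0.26437808406921837, 0.964418749036015, 315.0029220156425], [0.0, 0.0, 0.0, 1.0]]
[384.1509662  239.89542937 134.90550086]
```

View pics/w2.png

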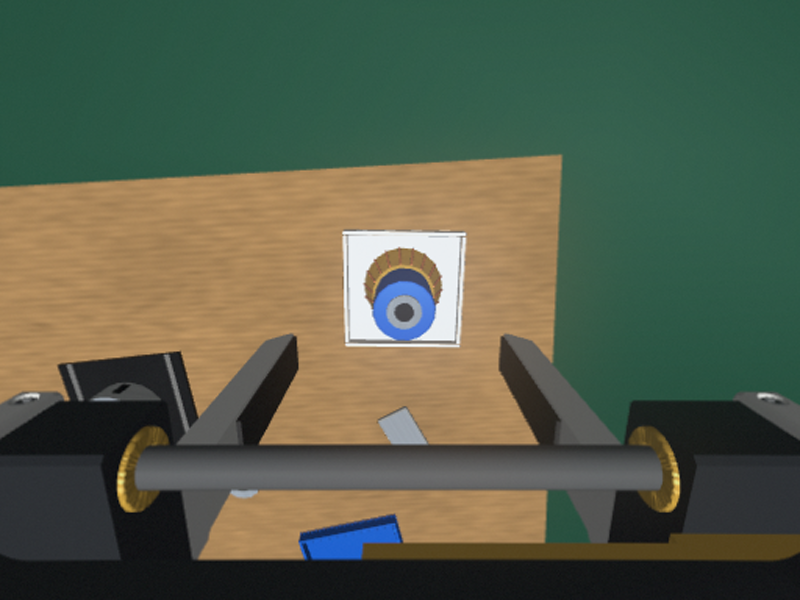

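The blue drum top is at (404,312). The white tray corners are at (343,230), (466,233), (460,347) and (345,346).

Run:
```python
from h import *
print(rayplane("wrist",[(404,312)],68),rayplane("wrist",[(343,230),(466,233),(460,347),(345,346)],12).mean(0))
```

```text
[[386.37195591 243.71507108  68.        ]] [387.76321043 244.05464793  12.        ]
```

Emit:
arm_command:
  targets:
    - {"hand": 1, "x": -0.002, "y": 0.003, "z": 0.02, "yaw": 0}
    - {"hand": 1, "x": 0, "y": 0, "z": 0.02, "yaw": 0}
    - {"hand": 1, "x": 0, "y": 0, "z": 0.02, "yaw": 0}
    - {"hand": 1, "x": 0, "y": 0, "z": 0.02, "yaw": 0}
    - {"hand": 1, "x": 0, "y": 0, "z": 0.015, "yaw": 0}
    - {"hand": 1, "x": 0, "y": 0, "z": 0.006, "yaw": 0}
    - {"hand": 1, "x": 0, "y": 0, "z": 0, "yaw": 0}
    - {"hand": 1, "x": 0, "y": 0, "z": 0, "yaw": 0}

```text
clock: 8.9
eef_pos: [386.3, 243.6, 35.0]
eef_rot: [3.141, 0.001, -3.138]
wrist_force: [-0.7, 0.0, 0.1]
finger_gap: 94.0
finger_force: 0.0
```

Emit:
arm_command:
  targets:
    - {"hand": -0.2, "x": 0, "y": 0, "z": 0, "yaw": 0}
    - {"hand": -0.3, "x": 0, "y": 0, "z": 0, "yaw": 0}
    - {"hand": -0.4, "x": 0, "y": 0, "z": 0, "yaw": 0}
    - {"hand": -0.5, "x": 0, "y": 0, "z": 0, "yaw": 0}
    - {"hand": -0.6, "x": 0, "y": 0, "z": 0, "yaw": 0}
    - {"hand": -0.6, "x": 0, "y": 0, "z": 0, "yaw": 0}
    - {"hand": -0.6, "x": 0, "y": 0, "z": 0, "yaw": 0}
    - {"hand": -0.6, "x": 0, "y": 0, "z": 0, "yaw": 0}
  newtons: 25

```text
clock: 9.7
eef_pos: [385.8, 243.8, 34.5]
eef_rot: [-3.142, -0.0, -3.137]
wrist_force: [0.4, -0.4, -0.5]
finger_gap: 39.5
finger_force: 25.0
```

Emit:
arm_command:
  targets:
    - {"hand": -0.6, "x": 0, "y": 0, "z": -0.015, "yaw": 0}
    - {"hand": -0.6, "x": 0, "y": 0, "z": -0.03, "yaw": 0}
    - {"hand": -0.6, "x": 0, "y": 0, "z": -0.03, "yaw": 0}
    - {"hand": -0.6, "x": 0, "y": 0, "z": -0.03, "yaw": 0}
    - {"hand": -0.6, "x": -0.03, "y": -0.006, "z": 0, "yaw": 0}
    - {"hand": -0.6, "x": -0.038, "y": -0.006, "z": 0, "yaw": 0}
    - {"hand": -0.6, "x": -0.038, "y": -0.006, "z": 0, "yaw": 0}
    - {"hand": -0.6, "x": -0.038, "y": -0.006, "z": 0, "yaw": 0}
    - {"hand": -0.6, "x": -0.038, "y": -0.006, "z": 0, "yaw": 0}
    - {"hand": -0.6, "x": -0.038, "y": -0.006, "z": 0, "yaw": 0}

```text
clock: 10.7
eef_pos: [607.2, 208.2, 138.8]
eef_rot: [-3.141, -0.001, -3.137]
wrist_force: [0.2, 1.0, -2.1]
finger_gap: 39.2
finger_force: 25.0
```

Emit:
arm_command:
  targets:
    - {"hand": -0.6, "x": -0.03, "y": -0.005, "z": 0, "yaw": 0}
    - {"hand": -0.6, "x": -0.017, "y": 0, "z": 0, "yaw": 0}
    - {"hand": -0.6, "x": 0, "y": 0, "z": 0, "yaw": 0}
    - {"hand": -0.6, "x": 0, "y": 0, "z": 0, "yaw": 0}
    - {"hand": -0.6, "x": 0, "y": 0, "z": 0, "yaw": 0}

```text
clock: 11.2
eef_pos: [652.3, 204.1, 139.3]
eef_rot: [-3.141, -0.001, -3.137]
wrist_force: [-0.4, 0.7, -2.6]
finger_gap: 39.7
finger_force: 25.0
```

Emit:
arm_command:
  targets:
    - {"hand": -0.6, "x": -0.001, "y": 0, "z": 0.02, "yaw": 0}
    - {"hand": -0.6, "x": 0, "y": 0, "z": 0.03, "yaw": 0}
    - {"hand": -0.6, "x": 0, "y": 0, "z": 0.025, "yaw": 0}
    - {"hand": -0.6, "x": 0, "y": 0, "z": 0.015, "yaw": 0}
    - {"hand": -0.6, "x": 0, "y": 0, "z": 0.008, "yaw": 0}
    - {"hand": -0.6, "x": 0, "y": 0, "z": 0.004, "yaw": 0}
    - {"hand": -0.6, "x": 0, "y": 0, "z": 0.002, "yaw": 0}
    - {"hand": -0.6, "x": 0, "y": 0, "z": 0, "yaw": 0}
    - {"hand": -0.6, "x": 0, "y": 0, "z": 0, "yaw": 0}

```text
clock: 12.1
eef_pos: [654.4, 204.0, 36.3]
eef_rot: [3.141, 0.001, -3.137]
wrist_force: [0.1, -0.2, -2.1]
finger_gap: 39.9
finger_force: 25.0
```

Emit:
arm_command:
  targets:
    - {"hand": -0.1, "x": 0, "y": 0, "z": 0, "yaw": 0}
    - {"hand": 0.2, "x": 0, "y": 0, "z": 0, "yaw": 0}
    - {"hand": 0.6, "x": 0, "y": 0, "z": 0, "yaw": 0}
    - {"hand": 1, "x": 0, "y": 0, "z": 0, "yaw": 0}
    - {"hand": 1, "x": 0, "y": 0, "z": 0, "yaw": 0}
    - {"hand": 1, "x": 0, "y": 0, "z": -0.02, "yaw": 0}
    - {"hand": 1, "x": 0, "y": 0, "z": -0.04, "yaw": 0}
    - {"hand": 1, "x": 0, "y": 0, "z": -0.04, "yaw": 0}
    - {"hand": 1, "x": 0, "y": 0, "z": 0, "yaw": 0}
    - {"hand": 1, "x": 0, "y": 0, "z": 0, "yaw": 0}

```text
clock: 13.1
eef_pos: [654.2, 204.0, 136.1]
eef_rot: [3.141, 0.001, -3.137]
wrist_force: [0.4, 0.0, -1.2]
finger_gap: 93.9
finger_force: 0.0
```

Run:
```python
from h import *
cv2.imwrite("pics/w3.png",cv2.resize(camera("wrist")[:,:,::-1],(800,600),interpolation=cv2.INTER_CUBIC))
```

```text
(no output)
```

View pics/w3.png

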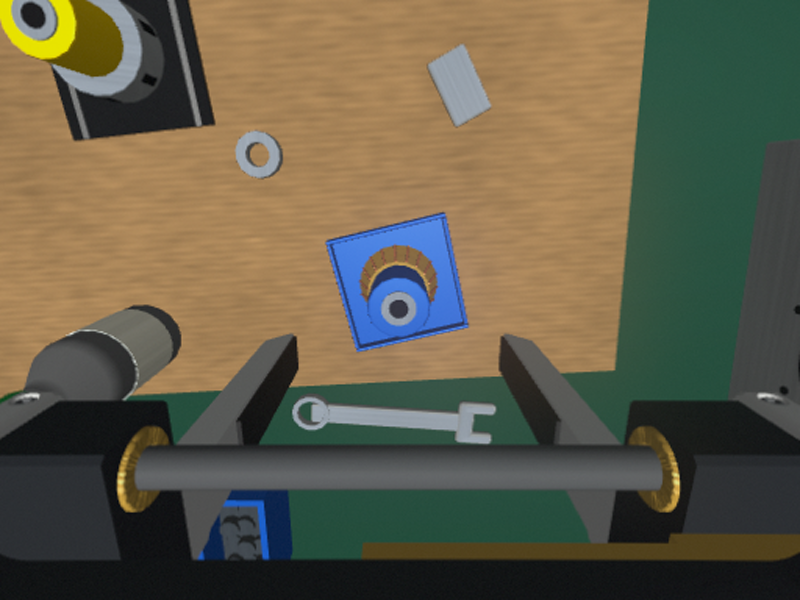

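Blue stands centred in the blue tray, with its drum at (398,308) and the tray centred on about (398,282) at rim height. Yellow stands upright on the mat at top left. Next I fetch white.

Emit:
arm_command:
  targets:
    - {"hand": 1, "x": 0.02, "y": -0.03, "z": -0.02, "yaw": 0}
    - {"hand": 1, "x": 0.02, "y": -0.04, "z": -0.02, "yaw": 0}
    - {"hand": 1, "x": 0.01, "y": -0.04, "z": 0, "yaw": 0}
    - {"hand": 1, "x": 0, "y": -0.045, "z": 0, "yaw": 0}
    - {"hand": 1, "x": 0, "y": -0.045, "z": 0, "yaw": 0}
    - {"hand": 1, "x": 0, "y": -0.045, "z": 0, "yaw": 0}
    - {"hand": 1, "x": 0, "y": -0.045, "z": 0, "yaw": 0}
    - {"hand": 1, "x": -0.01, "y": -0.042, "z": 0.01, "yaw": 0}
    - {"hand": 1, "x": -0.01, "y": -0.04, "z": 0.02, "yaw": 0}
    - {"hand": 1, "x": -0.01, "y": -0.01, "z": 0.01, "yaw": 0}

```text
clock: 14.15
eef_pos: [634.4, -181.8, 131.8]
eef_rot: [3.141, -0.004, -3.141]
wrist_force: [-0.0, 0.9, -0.1]
finger_gap: 93.9
finger_force: 0.0
```

Emit:
arm_command:
  targets:
    - {"hand": 1, "x": 0, "y": 0, "z": 0, "yaw": 0}
    - {"hand": 1, "x": 0, "y": 0, "z": 0, "yaw": 0}
    - {"hand": 1, "x": 0, "y": 0, "z": 0, "yaw": 0}

```text
clock: 14.45
eef_pos: [635.6, -177.0, 135.9]
eef_rot: [3.142, 0.0, -3.136]
wrist_force: [0.2, 0.7, 0.5]
finger_gap: 94.0
finger_force: 0.0
```

Run:
```python
from h import *
cv2.imwrite("pics/w4.png",cv2.resize(camera("wrist")[:,:,::-1],(800,600),interpolation=cv2.INTER_CUBIC))
```

```text
(no output)
```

View pics/w4.png

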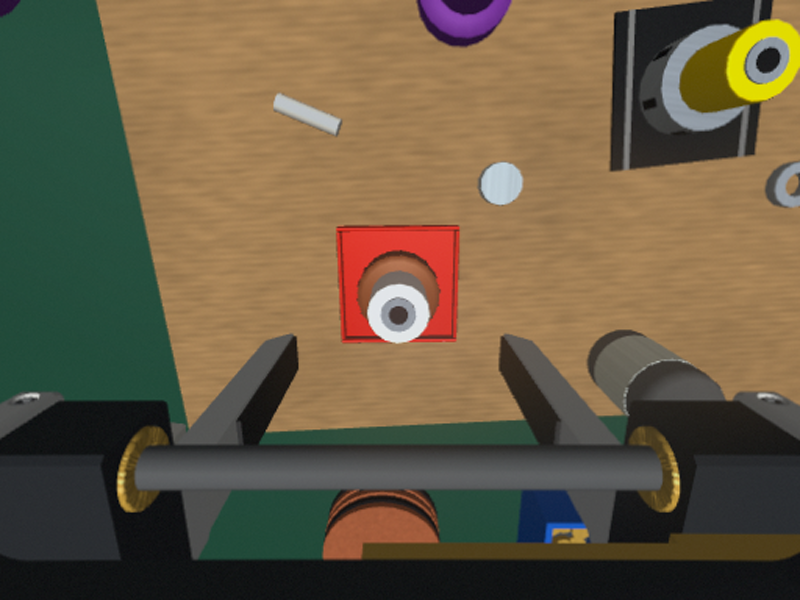

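White drum top is at (398,314). The red tray corners are at (337,227), (460,226), (456,341) and (342,343).

Run:
```python
from h import *
print(rayplane("wrist",[(398,314)],68),rayplane("wrist",[(337,227),(460,226),(456,341),(342,343)],12).mean(0),manip.read_state()["eef_pos"])
```

```text
[[ 639.77136809 -176.92686838   68.        ]] [ 636.15814724 -176.44757468   12.        ] [ 635.69728535 -177.04650338  136.17891357]
```

Emit:
arm_command:
  targets:
    - {"hand": 1, "x": -0.003, "y": 0, "z": 0.02, "yaw": 0}
    - {"hand": 1, "x": 0, "y": 0, "z": 0.02, "yaw": 0}
    - {"hand": 1, "x": 0, "y": 0, "z": 0.02, "yaw": 0}
    - {"hand": 1, "x": 0, "y": 0, "z": 0.02, "yaw": 0}
    - {"hand": 1, "x": 0, "y": 0, "z": 0.015, "yaw": 0}
    - {"hand": 1, "x": 0, "y": 0, "z": 0.007, "yaw": 0}
    - {"hand": 1, "x": 0, "y": 0, "z": 0, "yaw": 0}
    - {"hand": 1, "x": 0, "y": 0, "z": 0, "yaw": 0}

```text
clock: 15.3
eef_pos: [639.1, -178.1, 34.4]
eef_rot: [-3.141, 0.001, -3.137]
wrist_force: [-0.3, -0.5, 0.6]
finger_gap: 94.4
finger_force: 0.0
```

Emit:
arm_command:
  targets:
    - {"hand": -0.2, "x": 0, "y": 0, "z": 0, "yaw": 0}
    - {"hand": -0.3, "x": 0, "y": 0, "z": 0, "yaw": 0}
    - {"hand": -0.4, "x": 0, "y": 0, "z": 0, "yaw": 0}
    - {"hand": -0.5, "x": 0, "y": 0, "z": 0, "yaw": 0}
    - {"hand": -0.6, "x": 0, "y": 0, "z": 0, "yaw": 0}
    - {"hand": -0.6, "x": 0, "y": 0, "z": 0, "yaw": 0}
    - {"hand": -0.6, "x": 0, "y": 0, "z": 0, "yaw": 0}
    - {"hand": -0.6, "x": 0, "y": 0, "z": 0, "yaw": 0}
  newtons: 25

```text
clock: 16.1
eef_pos: [638.6, -178.1, 33.4]
eef_rot: [3.142, -0.0, -3.137]
wrist_force: [-0.0, 0.5, -0.1]
finger_gap: 39.6
finger_force: 25.0
```

Emit:
arm_command:
  targets:
    - {"hand": -0.6, "x": 0, "y": 0, "z": -0.015, "yaw": 0}
    - {"hand": -0.6, "x": 0, "y": 0, "z": -0.035, "yaw": 0}
    - {"hand": -0.6, "x": 0, "y": 0, "z": -0.035, "yaw": 0}
    - {"hand": -0.6, "x": 0, "y": 0, "z": -0.03, "yaw": 0}
    - {"hand": -0.6, "x": 0.02, "y": 0.03, "z": -0.01, "yaw": 0}
    - {"hand": -0.6, "x": 0.021, "y": 0.035, "z": 0, "yaw": 0}
    - {"hand": -0.6, "x": 0.021, "y": 0.035, "z": 0, "yaw": 0}
    - {"hand": -0.6, "x": 0.021, "y": 0.035, "z": 0, "yaw": 0}
    - {"hand": -0.6, "x": 0.021, "y": 0.035, "z": 0, "yaw": 0}
    - {"hand": -0.6, "x": 0.021, "y": 0.035, "z": 0, "yaw": 0}

```text
clock: 17.1
eef_pos: [511.7, 27.5, 159.4]
eef_rot: [-3.142, 0.001, -3.138]
wrist_force: [1.0, -0.3, -1.4]
finger_gap: 39.3
finger_force: 25.0
```

Emit:
arm_command:
  targets:
    - {"hand": -0.6, "x": 0.021, "y": 0.035, "z": 0, "yaw": 0}
    - {"hand": -0.6, "x": 0.021, "y": 0.035, "z": 0, "yaw": 0}
    - {"hand": -0.6, "x": 0.021, "y": 0.035, "z": 0, "yaw": 0}
    - {"hand": -0.6, "x": 0.021, "y": 0.035, "z": 0, "yaw": 0}
    - {"hand": -0.6, "x": 0.021, "y": 0.035, "z": 0, "yaw": 0}
    - {"hand": -0.6, "x": 0.02, "y": 0.03, "z": 0, "yaw": 0}
    - {"hand": -0.6, "x": 0, "y": 0.013, "z": 0, "yaw": 0}
    - {"hand": -0.6, "x": 0, "y": 0, "z": 0, "yaw": 0}
    - {"hand": -0.6, "x": 0, "y": 0, "z": 0, "yaw": 0}
    - {"hand": -0.6, "x": 0, "y": 0, "z": 0, "yaw": 0}

```text
clock: 18.1
eef_pos: [387.4, 242.9, 158.6]
eef_rot: [-3.141, 0.0, -3.139]
wrist_force: [-0.0, 0.9, -2.3]
finger_gap: 39.7
finger_force: 25.0
```

Now descending about 124 mm to set white down.

Emit:
arm_command:
  targets:
    - {"hand": -0.6, "x": 0, "y": 0.001, "z": 0.02, "yaw": 0}
    - {"hand": -0.6, "x": 0, "y": 0, "z": 0.03, "yaw": 0}
    - {"hand": -0.6, "x": 0, "y": 0, "z": 0.03, "yaw": 0}
    - {"hand": -0.6, "x": 0, "y": 0, "z": 0.023, "yaw": 0}
    - {"hand": -0.6, "x": 0, "y": 0, "z": 0.012, "yaw": 0}
    - {"hand": -0.6, "x": 0, "y": 0, "z": 0.006, "yaw": 0}
    - {"hand": -0.6, "x": 0, "y": 0, "z": 0.003, "yaw": 0}
    - {"hand": -0.6, "x": 0, "y": 0, "z": 0, "yaw": 0}
    - {"hand": -0.6, "x": 0, "y": 0, "z": 0, "yaw": 0}

```text
clock: 19.0
eef_pos: [387.3, 245.0, 35.2]
eef_rot: [3.141, 0.001, -3.137]
wrist_force: [-0.4, -1.1, -3.2]
finger_gap: 39.5
finger_force: 25.0
```

Emit:
arm_command:
  targets:
    - {"hand": -0.1, "x": 0, "y": 0, "z": 0, "yaw": 0}
    - {"hand": 0.2, "x": 0, "y": 0, "z": 0, "yaw": 0}
    - {"hand": 0.6, "x": 0, "y": 0, "z": 0, "yaw": 0}
    - {"hand": 1, "x": 0, "y": 0, "z": 0, "yaw": 0}
    - {"hand": 1, "x": 0, "y": 0, "z": 0, "yaw": 0}
    - {"hand": 1, "x": 0, "y": 0, "z": -0.02, "yaw": 0}
    - {"hand": 1, "x": 0, "y": 0, "z": -0.04, "yaw": 0}
    - {"hand": 1, "x": 0, "y": 0, "z": -0.04, "yaw": 0}
    - {"hand": 1, "x": 0, "y": 0, "z": -0.02, "yaw": 0}
    - {"hand": 1, "x": 0, "y": 0, "z": 0, "yaw": 0}

```text
clock: 20.0
eef_pos: [387.9, 245.4, 157.1]
eef_rot: [3.139, 0.004, -3.137]
wrist_force: [-0.7, 1.1, -0.1]
finger_gap: 94.0
finger_force: 0.0
```

Run:
```python
from h import *
cv2.imwrite("pics/w5.png",cv2.resize(camera("wrist")[:,:,::-1],(800,600),interpolation=cv2.INTER_CUBIC))
```

```text
(no output)
```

View pics/w5.png

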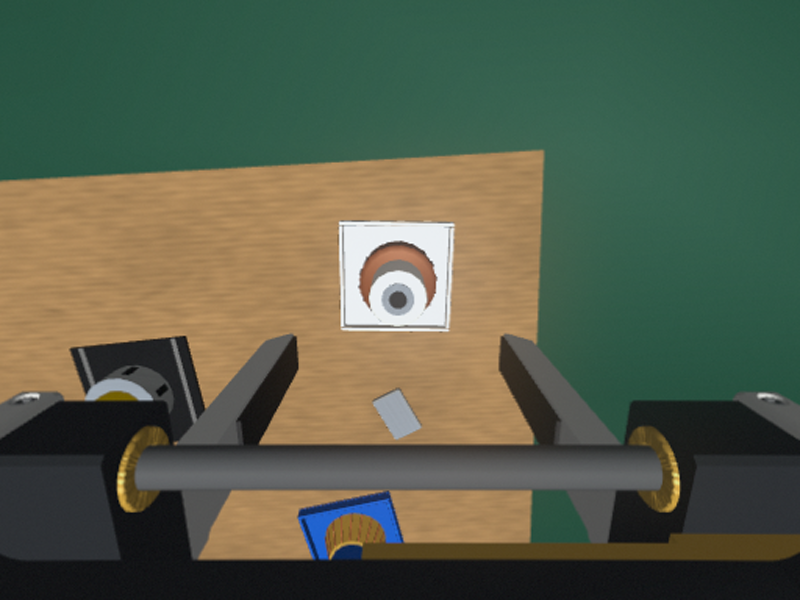

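White sits flat and centred in the white tray, with its drum at (398,299). Next I fetch red.

Emit:
arm_command:
  targets:
    - {"hand": 1, "x": 0, "y": -0.03, "z": 0, "yaw": 0}
    - {"hand": 1, "x": 0, "y": -0.042, "z": 0, "yaw": 0}
    - {"hand": 1, "x": 0, "y": -0.042, "z": 0, "yaw": 0}
    - {"hand": 1, "x": 0, "y": -0.042, "z": 0, "yaw": 0}
    - {"hand": 1, "x": 0, "y": -0.042, "z": 0, "yaw": 0}
    - {"hand": 1, "x": 0, "y": -0.042, "z": 0, "yaw": 0}
    - {"hand": 1, "x": 0, "y": -0.042, "z": 0, "yaw": 0}
    - {"hand": 1, "x": 0, "y": -0.042, "z": 0, "yaw": 0}
    - {"hand": 1, "x": 0, "y": -0.042, "z": 0, "yaw": 0}
    - {"hand": 1, "x": 0, "y": -0.042, "z": 0, "yaw": 0}

```text
clock: 21.05
eef_pos: [387.7, -164.7, 153.0]
eef_rot: [3.141, -0.002, -3.138]
wrist_force: [-0.1, 1.4, 1.0]
finger_gap: 94.2
finger_force: 0.0
```

Emit:
arm_command:
  targets:
    - {"hand": 1, "x": 0, "y": -0.042, "z": 0, "yaw": 0}
    - {"hand": 1, "x": 0, "y": -0.035, "z": 0.01, "yaw": 0}
    - {"hand": 1, "x": 0, "y": -0.006, "z": 0.01, "yaw": 0}
    - {"hand": 1, "x": 0, "y": 0, "z": 0, "yaw": 0}
    - {"hand": 1, "x": 0, "y": 0, "z": 0, "yaw": 0}
    - {"hand": 1, "x": 0, "y": 0, "z": 0, "yaw": 0}

```text
clock: 21.65
eef_pos: [389.1, -245.2, 134.6]
eef_rot: [3.141, -0.0, -3.136]
wrist_force: [0.4, -0.8, 0.2]
finger_gap: 93.7
finger_force: 0.0
```

Run:
```python
from h import *
cv2.imwrite("pics/w6.png",cv2.resize(camera("wrist")[:,:,::-1],(800,600),interpolation=cv2.INTER_CUBIC))
```

```text
(no output)
```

View pics/w6.png

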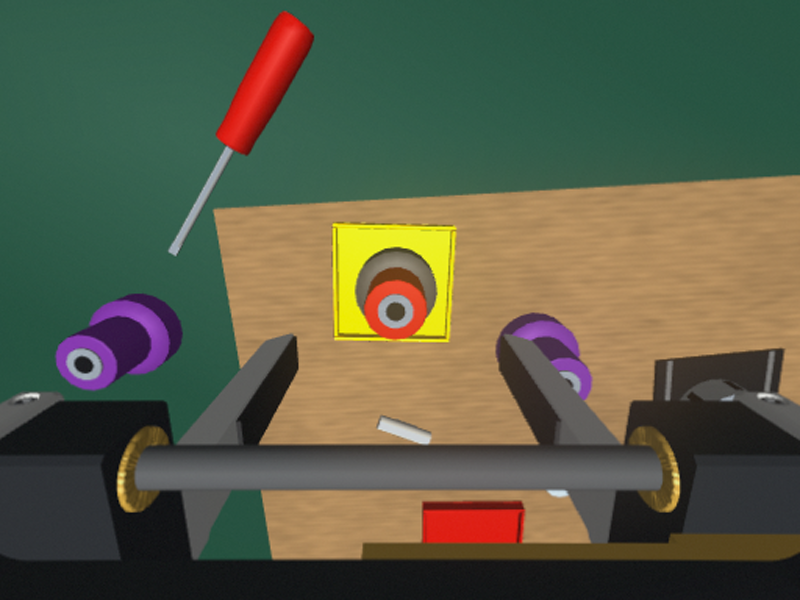

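Red drum top is at (396,311). The yellow tray corners are at (332,224), (456,227), (450,342) and (334,340). A purple look-alike stands at about (538,350), so I check finger clearance there.

Run:
```python
from h import *
print(rayplane("wrist",[(396,311)],68),rayplane("wrist",[(332,224),(456,227),(450,342),(334,340)],12).mean(0),manip.read_state()["eef_pos"])
print("purple",rayplane("top",[(440,353)],65),rayplane("wrist",[(572,382)],65),rayplane("wrist",[(538,350)],20))
```

```text
[[ 390.85486406 -246.4658811    68.        ]] [ 388.53463722 -249.03884592   12.        ] [ 389.21156905 -245.32350024  134.75702898]
purple [[ 442.42615279 -136.19849641   65.        ]] [[ 440.32998438 -129.64308878   65.        ]] [[ 436.6827702 -137.8767251   20.       ]]
```

Emit:
arm_command:
  targets:
    - {"hand": 1, "x": -0.001, "y": -0.001, "z": 0.02, "yaw": 0}
    - {"hand": 1, "x": 0, "y": 0, "z": 0.02, "yaw": 0}
    - {"hand": 1, "x": 0, "y": 0, "z": 0.02, "yaw": 0}
    - {"hand": 1, "x": 0, "y": 0, "z": 0.02, "yaw": 0}
    - {"hand": 1, "x": 0, "y": 0, "z": 0.015, "yaw": 0}
    - {"hand": 1, "x": 0, "y": 0, "z": 0.006, "yaw": 0}
    - {"hand": 1, "x": 0, "y": 0, "z": 0, "yaw": 0}
    - {"hand": 1, "x": 0, "y": 0, "z": 0, "yaw": 0}

```text
clock: 22.5
eef_pos: [390.4, -247.2, 34.2]
eef_rot: [-3.141, 0.001, -3.137]
wrist_force: [0.6, -0.2, -0.7]
finger_gap: 94.1
finger_force: 0.0
```

Emit:
arm_command:
  targets:
    - {"hand": -0.2, "x": 0, "y": 0, "z": 0, "yaw": 0}
    - {"hand": -0.3, "x": 0, "y": 0, "z": 0, "yaw": 0}
    - {"hand": -0.4, "x": 0, "y": 0, "z": 0, "yaw": 0}
    - {"hand": -0.5, "x": 0, "y": 0, "z": 0, "yaw": 0}
    - {"hand": -0.6, "x": 0, "y": 0, "z": 0, "yaw": 0}
    - {"hand": -0.6, "x": 0, "y": 0, "z": 0, "yaw": 0}
    - {"hand": -0.6, "x": 0, "y": 0, "z": 0, "yaw": 0}
    - {"hand": -0.6, "x": 0, "y": 0, "z": 0, "yaw": 0}
  newtons: 25

```text
clock: 23.3
eef_pos: [389.9, -247.2, 33.4]
eef_rot: [3.142, -0.0, -3.137]
wrist_force: [-0.4, 0.2, -0.1]
finger_gap: 39.3
finger_force: 25.0
```

Emit:
arm_command:
  targets:
    - {"hand": -0.6, "x": 0, "y": 0, "z": -0.015, "yaw": 0}
    - {"hand": -0.6, "x": 0, "y": 0, "z": -0.035, "yaw": 0}
    - {"hand": -0.6, "x": 0, "y": 0, "z": -0.035, "yaw": 0}
    - {"hand": -0.6, "x": 0, "y": 0, "z": -0.03, "yaw": 0}
    - {"hand": -0.6, "x": -0.03, "y": 0.01, "z": 0, "yaw": 0}
    - {"hand": -0.6, "x": -0.035, "y": 0.01, "z": 0, "yaw": 0}
    - {"hand": -0.6, "x": -0.035, "y": 0.01, "z": 0, "yaw": 0}
    - {"hand": -0.6, "x": -0.035, "y": 0.01, "z": 0, "yaw": 0}
    - {"hand": -0.6, "x": -0.035, "y": 0.01, "z": 0, "yaw": 0}
    - {"hand": -0.6, "x": -0.035, "y": 0.01, "z": 0, "yaw": 0}

```text
clock: 24.3
eef_pos: [595.8, -185.6, 147.9]
eef_rot: [3.141, -0.001, -3.137]
wrist_force: [0.4, 0.1, -1.4]
finger_gap: 38.8
finger_force: 25.0
```

Emit:
arm_command:
  targets:
    - {"hand": -0.6, "x": -0.03, "y": 0.01, "z": 0, "yaw": 0}
    - {"hand": -0.6, "x": -0.011, "y": 0, "z": 0, "yaw": 0}
    - {"hand": -0.6, "x": 0, "y": 0, "z": 0, "yaw": 0}
    - {"hand": -0.6, "x": 0, "y": 0, "z": 0, "yaw": 0}
    - {"hand": -0.6, "x": 0, "y": 0, "z": 0, "yaw": 0}

```text
clock: 24.8
eef_pos: [634.9, -176.5, 148.5]
eef_rot: [3.142, -0.0, -3.138]
wrist_force: [-0.1, 0.2, -2.6]
finger_gap: 39.6
finger_force: 25.0
```

Now descending about 114 mm to set red down.

Emit:
arm_command:
  targets:
    - {"hand": -0.6, "x": -0.001, "y": 0, "z": 0.02, "yaw": 0}
    - {"hand": -0.6, "x": 0, "y": 0, "z": 0.03, "yaw": 0}
    - {"hand": -0.6, "x": 0, "y": 0, "z": 0.03, "yaw": 0}
    - {"hand": -0.6, "x": 0, "y": 0, "z": 0.015, "yaw": 0}
    - {"hand": -0.6, "x": 0, "y": 0, "z": 0.01, "yaw": 0}
    - {"hand": -0.6, "x": 0, "y": 0, "z": 0.006, "yaw": 0}
    - {"hand": -0.6, "x": 0, "y": 0, "z": 0.003, "yaw": 0}
    - {"hand": -0.6, "x": 0, "y": 0, "z": 0, "yaw": 0}
    - {"hand": -0.6, "x": 0, "y": 0, "z": 0, "yaw": 0}

```text
clock: 25.7
eef_pos: [637.1, -176.3, 35.3]
eef_rot: [-3.141, 0.001, -3.137]
wrist_force: [0.1, -0.8, -2.3]
finger_gap: 39.6
finger_force: 25.0
```

Emit:
arm_command:
  targets:
    - {"hand": -0.1, "x": 0, "y": 0, "z": 0, "yaw": 0}
    - {"hand": 0.2, "x": 0, "y": 0, "z": 0, "yaw": 0}
    - {"hand": 0.6, "x": 0, "y": 0, "z": 0, "yaw": 0}
    - {"hand": 1, "x": 0, "y": 0, "z": 0, "yaw": 0}
    - {"hand": 1, "x": 0, "y": 0, "z": 0, "yaw": 0}
    - {"hand": 1, "x": 0, "y": 0, "z": -0.02, "yaw": 0}
    - {"hand": 1, "x": 0, "y": 0, "z": -0.04, "yaw": 0}
    - {"hand": 1, "x": 0, "y": 0, "z": -0.04, "yaw": 0}
    - {"hand": 1, "x": 0, "y": 0, "z": 0, "yaw": 0}
    - {"hand": 1, "x": 0, "y": 0, "z": 0, "yaw": 0}

```text
clock: 26.7
eef_pos: [636.8, -176.2, 135.0]
eef_rot: [-3.141, 0.001, -3.137]
wrist_force: [-0.4, 0.5, -1.3]
finger_gap: 94.2
finger_force: 0.0
```

Emit:
arm_command:
  targets:
    - {"hand": 1, "x": 0.023, "y": 0.032, "z": 0, "yaw": 0}
    - {"hand": 1, "x": 0.023, "y": 0.032, "z": 0, "yaw": 0}
    - {"hand": 1, "x": 0.023, "y": 0.032, "z": 0, "yaw": 0}
    - {"hand": 1, "x": 0.023, "y": 0.032, "z": 0, "yaw": 0}
    - {"hand": 1, "x": 0.023, "y": 0.032, "z": 0, "yaw": 0}
    - {"hand": 1, "x": 0.024, "y": 0.033, "z": 0, "yaw": 0}
    - {"hand": 1, "x": 0, "y": 0, "z": 0, "yaw": 0}
    - {"hand": 1, "x": 0, "y": 0, "z": 0, "yaw": 0}
    - {"hand": 1, "x": 0, "y": 0, "z": 0, "yaw": 0}

```text
clock: 27.6
eef_pos: [497.1, 15.7, 133.8]
eef_rot: [-3.142, -0.001, -3.138]
wrist_force: [-0.1, 0.1, -0.9]
finger_gap: 94.1
finger_force: 0.0
```

Run:
```python
from h import *
cv2.imwrite("pics/w7.png",cv2.resize(camera("wrist")[:,:,::-1],(800,600),interpolation=cv2.INTER_CUBIC))
```

```text
(no output)
```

View pics/w7.png

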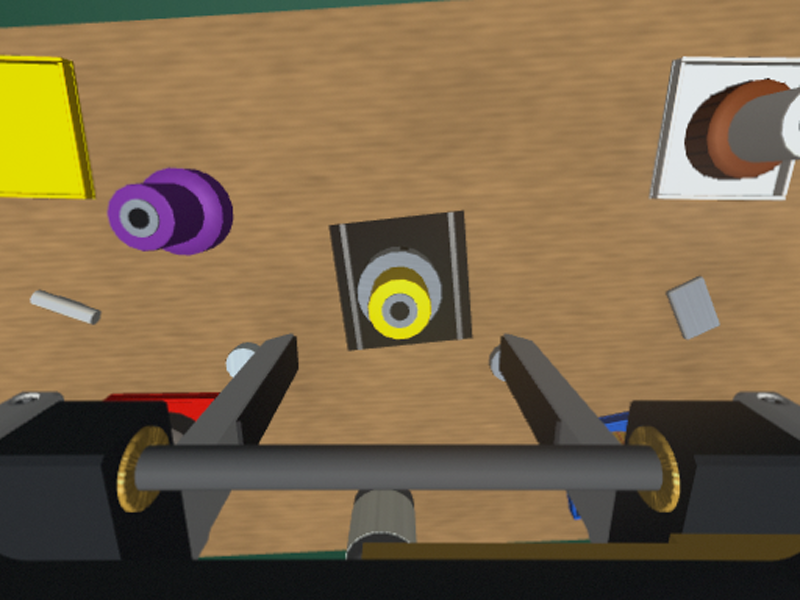

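Yellow stands on the mat with its drum at (399,310), centred between the fingers. I descend and grip.

Emit:
arm_command:
  targets:
    - {"hand": 1, "x": 0, "y": 0, "z": 0.02, "yaw": 0}
    - {"hand": 1, "x": 0, "y": 0, "z": 0.02, "yaw": 0}
    - {"hand": 1, "x": 0, "y": 0, "z": 0.02, "yaw": 0}
    - {"hand": 1, "x": 0, "y": 0, "z": 0.02, "yaw": 0}
    - {"hand": 1, "x": 0, "y": 0, "z": 0.014, "yaw": 0}
    - {"hand": 1, "x": 0, "y": 0, "z": 0.005, "yaw": 0}
    - {"hand": 1, "x": 0, "y": 0, "z": 0, "yaw": 0}
    - {"hand": 1, "x": 0, "y": 0, "z": 0, "yaw": 0}

```text
clock: 28.45
eef_pos: [497.3, 16.0, 35.9]
eef_rot: [-3.142, 0.001, -3.138]
wrist_force: [0.0, -0.3, 0.4]
finger_gap: 93.9
finger_force: 0.0
```

Emit:
arm_command:
  targets:
    - {"hand": -0.2, "x": 0, "y": 0, "z": 0, "yaw": 0}
    - {"hand": -0.3, "x": 0, "y": 0, "z": 0, "yaw": 0}
    - {"hand": -0.4, "x": 0, "y": 0, "z": 0, "yaw": 0}
    - {"hand": -0.5, "x": 0, "y": 0, "z": 0, "yaw": 0}
    - {"hand": -0.6, "x": 0, "y": 0, "z": 0, "yaw": 0}
    - {"hand": -0.6, "x": 0, "y": 0, "z": 0, "yaw": 0}
    - {"hand": -0.6, "x": 0, "y": 0, "z": 0, "yaw": 0}
    - {"hand": -0.6, "x": 0, "y": 0, "z": 0, "yaw": 0}
  newtons: 25

```text
clock: 29.25
eef_pos: [496.8, 16.3, 35.4]
eef_rot: [3.142, -0.0, -3.137]
wrist_force: [0.0, 0.5, 0.2]
finger_gap: 39.2
finger_force: 25.0
```

Emit:
arm_command:
  targets:
    - {"hand": -0.6, "x": 0, "y": 0, "z": -0.015, "yaw": 0}
    - {"hand": -0.6, "x": 0, "y": 0, "z": -0.035, "yaw": 0}
    - {"hand": -0.6, "x": 0, "y": 0, "z": -0.035, "yaw": 0}
    - {"hand": -0.6, "x": 0, "y": 0, "z": -0.035, "yaw": 0}
    - {"hand": -0.6, "x": 0.013, "y": -0.03, "z": 0, "yaw": 0}
    - {"hand": -0.6, "x": 0.014, "y": -0.034, "z": 0, "yaw": 0}
    - {"hand": -0.6, "x": 0.014, "y": -0.034, "z": 0, "yaw": 0}
    - {"hand": -0.6, "x": 0.014, "y": -0.034, "z": 0, "yaw": 0}
    - {"hand": -0.6, "x": 0.014, "y": -0.034, "z": 0, "yaw": 0}
    - {"hand": -0.6, "x": 0.014, "y": -0.034, "z": 0, "yaw": 0}

```text
clock: 30.25
eef_pos: [413.8, -185.3, 155.3]
eef_rot: [3.141, -0.0, -3.137]
wrist_force: [0.0, -0.3, -2.3]
finger_gap: 39.3
finger_force: 25.0
```

Emit:
arm_command:
  targets:
    - {"hand": -0.6, "x": 0.014, "y": -0.034, "z": 0, "yaw": 0}
    - {"hand": -0.6, "x": 0.013, "y": -0.03, "z": 0, "yaw": 0}
    - {"hand": -0.6, "x": 0, "y": 0, "z": 0, "yaw": 0}
    - {"hand": -0.6, "x": 0, "y": 0, "z": 0, "yaw": 0}
    - {"hand": -0.6, "x": 0, "y": 0, "z": 0, "yaw": 0}

```text
clock: 30.75
eef_pos: [388.1, -247.5, 155.3]
eef_rot: [3.141, -0.0, -3.137]
wrist_force: [0.7, 0.9, -1.9]
finger_gap: 39.6
finger_force: 25.0
```

Emit:
arm_command:
  targets:
    - {"hand": -0.6, "x": 0, "y": 0, "z": 0.02, "yaw": 0}
    - {"hand": -0.6, "x": 0, "y": 0, "z": 0.03, "yaw": 0}
    - {"hand": -0.6, "x": 0, "y": 0, "z": 0.03, "yaw": 0}
    - {"hand": -0.6, "x": 0, "y": 0, "z": 0.021, "yaw": 0}
    - {"hand": -0.6, "x": 0, "y": 0, "z": 0.01, "yaw": 0}
    - {"hand": -0.6, "x": 0, "y": 0, "z": 0.006, "yaw": 0}
    - {"hand": -0.6, "x": 0, "y": 0, "z": 0.003, "yaw": 0}
    - {"hand": -0.6, "x": 0, "y": 0, "z": 0, "yaw": 0}
    - {"hand": -0.6, "x": 0, "y": 0, "z": 0, "yaw": 0}

```text
clock: 31.65
eef_pos: [388.3, -248.4, 36.2]
eef_rot: [-3.141, 0.001, -3.137]
wrist_force: [0.8, -0.3, -1.9]
finger_gap: 39.4
finger_force: 25.0
```

Emit:
arm_command:
  targets:
    - {"hand": -0.1, "x": 0, "y": 0, "z": 0, "yaw": 0}
    - {"hand": 0.2, "x": 0, "y": 0, "z": 0, "yaw": 0}
    - {"hand": 0.6, "x": 0, "y": 0, "z": 0, "yaw": 0}
    - {"hand": 1, "x": 0, "y": 0, "z": 0, "yaw": 0}
    - {"hand": 1, "x": 0, "y": 0, "z": 0, "yaw": 0}
    - {"hand": 1, "x": 0, "y": 0, "z": -0.02, "yaw": 0}
    - {"hand": 1, "x": 0, "y": 0, "z": -0.04, "yaw": 0}
    - {"hand": 1, "x": 0, "y": 0, "z": -0.04, "yaw": 0}
    - {"hand": 1, "x": 0, "y": 0, "z": -0.03, "yaw": 0}
    - {"hand": 1, "x": 0, "y": 0, "z": 0, "yaw": 0}

```text
clock: 32.65
eef_pos: [389.2, -249.2, 169.3]
eef_rot: [-3.138, 0.005, -3.137]
wrist_force: [-0.4, -0.0, -0.9]
finger_gap: 93.7
finger_force: 0.0
```

Run:
```python
from h import *
for n in("wrist","scene"): cv2.imwrite(f"pics/{n}8.png",cv2.resize(camera(n)[:,:,::-1],(800,600),interpolation=cv2.INTER_CUBIC))
```

```text
(no output)
```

View pics/scene8.png

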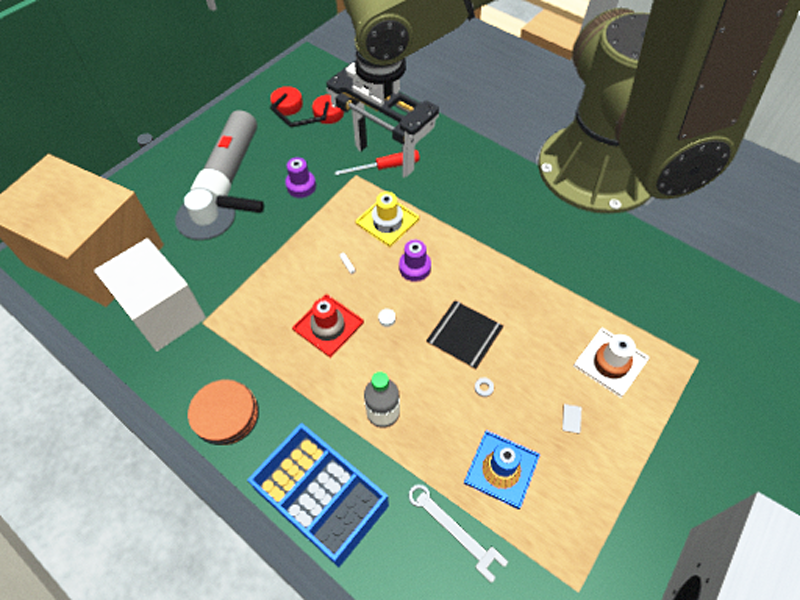

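View pics/wrist8.png

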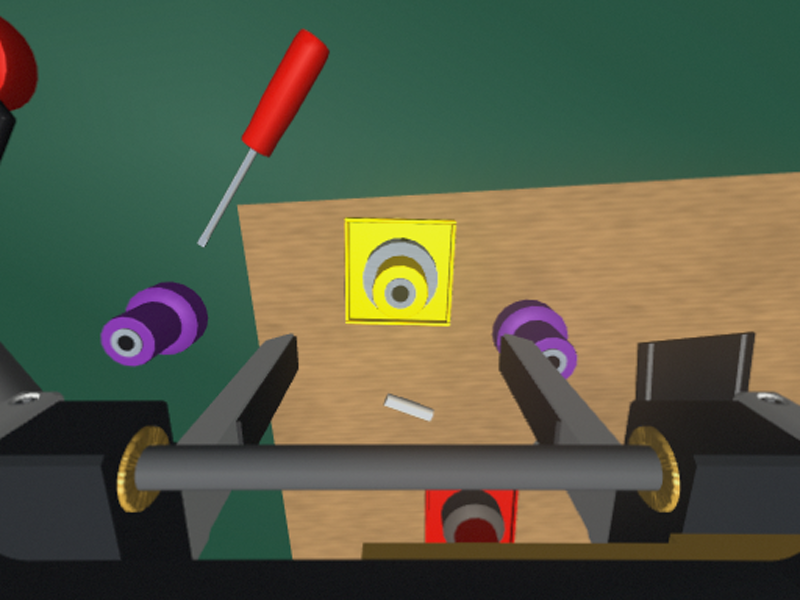

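All four heads stand upright and centred in their own trays. In the scene picture they are red (324,308), yellow (387,205), white (620,347) and blue (507,457). The bottle at (382,400) has not moved, and the gripper is open and clear.

Emit:
arm_command:
  targets:
    - {"hand": 1, "x": 0, "y": 0, "z": 0, "yaw": 0}
    - {"hand": 1, "x": 0, "y": 0, "z": 0, "yaw": 0}
    - {"hand": 1, "x": 0, "y": 0, "z": 0, "yaw": 0}

```text
clock: 33.05
eef_pos: [387.7, -248.0, 164.7]
eef_rot: [3.141, -0.001, -3.137]
wrist_force: [0.8, -0.0, 0.7]
finger_gap: 93.9
finger_force: 0.0
```

```bash
python3 -c "
from cell import manip
print(manip.sign_off())"
```

```text
the job is handed in; nothing more can be done
None
```

All four heads stand upright in the trays of their own colours with the bottle undisturbed and the gripper open and clear, and I handed the job in at about 33 s; the hand-in returned no verdict.

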